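# Index the sample carousel to the dispensing spout

### The arm

A 6-joint arm with a two-finger parallel gripper is mounted at the origin on a cart in front of the work surface, level with it; the furniture and walls round the work are solid. World frame = base frame: x ahead of the robot, y to its left, z up, the work surface at z = 0. Lengths are in m, angles in rad, forces in N, time in s.
With the tool pointing down it reaches from about 0.425 to 0.95 m from the base axis. Payload 3.5 kg.
Tool frame: the origin (TCP) lies at the very end of the fingers, on their centre line; the grasp point (between the pads) lies 19 mm behind it; z points along the fingers, y is the line along which they close (so a half turn about z gives the same grasp; the last joint's range is limited). The gripper opens to 85 mm and grips with 20 to 120 N. Pads are 22 mm wide; open, the fingers measure 114 mm over their backs; the gripper's body (76 mm by 85 mm) begins 54 mm behind the grasp point. The pads swing forward as they close: fully open they stand 13 mm farther back than shut.
Start: joints at [-1.32, 0.286, 1.577, -0, 1.279, -0.15], TCP at [0.263, -0.621, 0.231] pointing down, gripper open.
Joint ranges: [-2.77, 2.77], [-0.9, 2.22], [0.21, 2.48], [-1.53, 4.67], [0.24, 2.81], [-2.84, 2.84]. Speed limits (rad/s): [2.79, 2.79, 3.14, 3.14, 3.14, 3.14].

### API

Orientations are given as a unit quaternion [x, y, z, w].
In Python, from plant import ctrl, vision, readout, job gives the robot as it stands (ctrl), with the cameras (vision), the readings (readout) and the job (job).
- The arm moves only by the shell command python3 inch.py [FORCE], which reads ROWS from standard input. ROWS is a JSON list of rows, 1 to 10 of them, each an object with the fields pos (a list: dx, dy, dz in a scale on which 1.0 is 0.75 m), rotvec (a list: a rotation vector rx, ry, rz in a scale on which 1.0 is 90 degrees), finger_gap (the opening from 0.0 (shut) to 1.0 (fully open)); a field left out counts as zero (the opening has to be given); each row is the pose to reach, as a shift and turn from the pose commanded when the command began, along the tool's axes at that moment; what a row does not reach only later rows make up. A row lasts 1/8 s, in which the tool goes at most 0.0625 m and 0.188 rad, less where a joint would pass 70% of its speed; a pose out of reach is approached as far as the arm can. The fingers move at their own pace and stop on an object; FORCE is the grip in N (left out, the last holds). Time passes only in rows, so rows that do not move let the fingers close. It prints the time, the measured TCP pose, the force, the opening and the grip force at its end. Input that does not fit is refused with a message, and nothing moves.
- readout.get_state(): the state, without advancing time (a new reading comes with each control period).
- vision.read_camera(name): name is "scene" or "top" or "wrist"; returns a dict with "pixels" (480x640x3 uint8, red, green, blue), "camera_matrix" (3x3 intrinsics, pixels), "xyz" and "orientation" of the camera in the world. Camera axes: x right, y down, z forward; pixel columns grow to the right and rows downward; lengths in m; the calibration is good to about 2 mm. The wrist camera is an equidistant fisheye: a pixel r from the principal point sees the ray r / f radians off the axis. A picture is of the moment at which its call begins. There is no depth.
- job.sign_off(): hands the job in; it is judged then, once.
The state is a dict: "time": time; "qpos": joint angles; "dq": joint speeds; "joint_efforts": joint torques, N m; "eef_pos": TCP position; "tcp_rot": TCP orientation; "contact_force": force on the tool from outside, world axes, zero at the start; "wrist_torque": the same for the moment, N m; "opening": opening from 0.0 (shut) to 1.0 (fully open); "finger_force": force on a finger pad.
Only numpy, scipy, OpenCV 4.12 (cv2) and the standard library are available. Lean on these libraries where they do the work, as an engineer would, in place of code of your own. Each camera call takes 0.05 s, during which the arm holds its last target. There are 200 camera calls.

### The job

Get the open beaker ready for filling: turn the sample carousel by pushing one of its arms with a fingertip until the beaker stands centred under where the spout comes to rest, and push the spout arm round to its stop, so that the nozzle ends over the middle of the beaker. Only push, gently: do not grip the carousel or the spout arm, do not touch or lift the beaker or the vials, and leave everything else where it stands. Either part may be done first.

Things in the scene. Friction and masses are not known exactly. Their poses are not given: they have to be found in the camera images.
- stand: fixed steel post of the dispensing stand, 18 mm thick, on a round foot 54 mm across; 150 mm high with the black pivot head (28 mm across, 124 to 146 mm high) on top. Origin on the post's axis, on the worktop. Its x axis points from the carousel's centre (172 mm away) to the post, z up.
- spout_arm (a joint): the swinging spout arm, a level steel rod 12 mm thick, axis 135 mm above the worktop; its end bends down into the nozzle. 0 = home at its rubber stop: it then points from the post at the carousel's centre. Grows to 1.6 as it swings away, clockwise seen from above (to the robot's left); home is reached by pushing it anticlockwise. Light (about 1 N moves it); stays where it is left
- spout_tip (a point): lower tip of the nozzle, 92 mm above the worktop, 114 mm from the post's axis, moves with the arm; at home it stands over the circle on which the vessels stand, 58 mm from the carousel's centre
- spout_rod_mid (a point): point on the axis of the spout arm's straight level rod, 75 mm from the post's axis, 135 mm above the worktop: a good place to push (the side of the rod is 6 mm off)
- carousel_base: fixed round foot of the sample carousel; origin on the turning axis, on the worktop. The carousel on it is an aluminium disc 176 mm across, its top 21 mm high, with five white cups 14 mm high, evenly spaced 58 mm from the axis, holding one open beaker and four capped vials, and five steel arms with black end knobs
- carousel (a joint): turning of the carousel about its vertical axis, 0 at the start, positive anticlockwise seen from above; it turns freely either way for a full turn (limits 6.3 and -6.3). Light (about 0.6 N at an arm's end moves it); it stops where it is left
- knob_0 (a point): centre of the 16 mm ball knob at the end of carousel arm 0, 150 mm from the turning axis, 50 mm above the worktop. The arm is a radial steel rod 10 mm thick, level at 50 mm height from 104 mm to 150 mm from the axis (inside that it slopes down to the disc). Turned with the carousel; arm 0 stands 36 degrees anticlockwise from the beaker
- knob_1 (a point): centre of the 16 mm ball knob at the end of carousel arm 1, 150 mm from the turning axis, 50 mm above the worktop. The arm is a radial steel rod 10 mm thick, level at 50 mm height from 104 mm to 150 mm from the axis (inside that it slopes down to the disc). Turned with the carousel; arm 1 stands 108 degrees anticlockwise from the beaker
- knob_2 (a point): centre of the 16 mm ball knob at the end of carousel arm 2, 150 mm from the turning axis, 50 mm above the worktop. The arm is a radial steel rod 10 mm thick, level at 50 mm height from 104 mm to 150 mm from the axis (inside that it slopes down to the disc). Turned with the carousel; arm 2 stands 180 degrees anticlockwise from the beaker
- knob_3 (a point): centre of the 16 mm ball knob at the end of carousel arm 3, 150 mm from the turning axis, 50 mm above the worktop. The arm is a radial steel rod 10 mm thick, level at 50 mm height from 104 mm to 150 mm from the axis (inside that it slopes down to the disc). Turned with the carousel; arm 3 stands 252 degrees anticlockwise from the beaker
- knob_4 (a point): centre of the 16 mm ball knob at the end of carousel arm 4, 150 mm from the turning axis, 50 mm above the worktop. The arm is a radial steel rod 10 mm thick, level at 50 mm height from 104 mm to 150 mm from the axis (inside that it slopes down to the disc). Turned with the carousel; arm 4 stands 324 degrees anticlockwise from the beaker
- beaker: the open glass beaker, 45 mm across, 58 mm high, standing loose in the largest cup, its foot 21 mm above the worktop and its rim 79 mm; 58 mm from the turning axis. Origin: centre of its underside
- capped_vial_1: white plastic vial with a screw cap, 35 mm across, 54 mm high, loose in its cup on the carousel with its foot 21 mm above the worktop (top at 75 mm), 58 mm from the axis, 72 degrees anticlockwise from the beaker; not to be touched. Origin: centre of its underside
- capped_vial_2: white plastic vial with a screw cap, 35 mm across, 54 mm high, loose in its cup on the carousel with its foot 21 mm above the worktop (top at 75 mm), 58 mm from the axis, 144 degrees anticlockwise from the beaker; not to be touched. Origin: centre of its underside
- capped_vial_3: white plastic vial with a screw cap, 35 mm across, 54 mm high, loose in its cup on the carousel with its foot 21 mm above the worktop (top at 75 mm), 58 mm from the axis, 216 degrees anticlockwise from the beaker; not to be touched. Origin: centre of its underside
- capped_vial_4: white plastic vial with a screw cap, 35 mm across, 54 mm high, loose in its cup on the carousel with its foot 21 mm above the worktop (top at 75 mm), 58 mm from the axis, 288 degrees anticlockwise from the beaker; not to be touched. Origin: centre of its underside
- stop_timer: bystander: white bench timer with buttons, 62 x 66 x 19 mm; origin under its centre
- tape: bystander: roll of brown tape lying flat, 76 mm across, 19 mm high; origin under its centre
- flask: bystander: conical glass flask, 63 mm across, 101 mm high; origin under its centre
- amber_bottle: bystander: brown reagent bottle with black cap, 45 mm across, 87 mm high; origin under its centre

How it is judged:
By the outcome, as a careful person would: the job done as asked, in the order asked, and still so for the second after the job is handed in, with the robot touching nothing.
It also fails if it takes over 48 s, if anything falls off the work surface, if the arm or the gripper's body presses on something with over 40 N, if the wrist force passes 120 N, or if a joint passes its speed limit or range.

## Working session

There is one attempt and no reset: what is moved stays moved. The work goes in short steps, Python scripts to look and compute and a shell command to move; the robot and the scene stay as the last step left them, time stands still between calls to the robot, and variables do not carry over. Pictures are saved under pics/ and viewed, at most 10 in all, crops included, and the job is handed in when it is done.

```bash
ls; mkdir -p pics; python3 - <<'E'
from plant import ctrl, vision, readout, job
import cv2
for n in("scene","top"):
    d=vision.read_camera(n);cv2.imwrite(f"pics/{n}0.png",d["pixels"][:,:,::-1]);print(n,d["camera_matrix"],d["xyz"],d["orientation"])
s=readout.get_state();print(s["time"],s["eef_pos"],s["tcp_rot"])
E
```

```text
inch.py
pics
plant.py
scene [[513.85398779   0.         319.64577102]
 [  0.         513.85398779 242.1780421 ]
 [  0.           0.           1.        ]] [-0.00783571  0.49821764  0.82450138] [-0.38982084  0.83234041 -0.35909523  0.16217205]
top [[622.04120531   0.         322.42298379]
 [  0.         622.04120531 231.64330955]
 [  0.           0.           1.        ]] [0.48391584 0.0201951  1.3995877 ] [-0.69944586  0.71408417 -0.0238168   0.01708962]
0.1 [ 0.26321988 -0.62091228  0.23004706] [ 9.79985907e-01  1.99063893e-01 -5.73108763e-05 -1.08865080e-03]
```

View pics/top0.png

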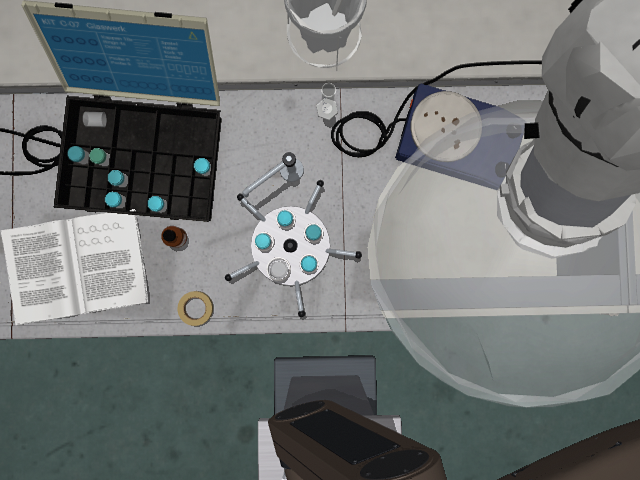

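View pics/scene0.png

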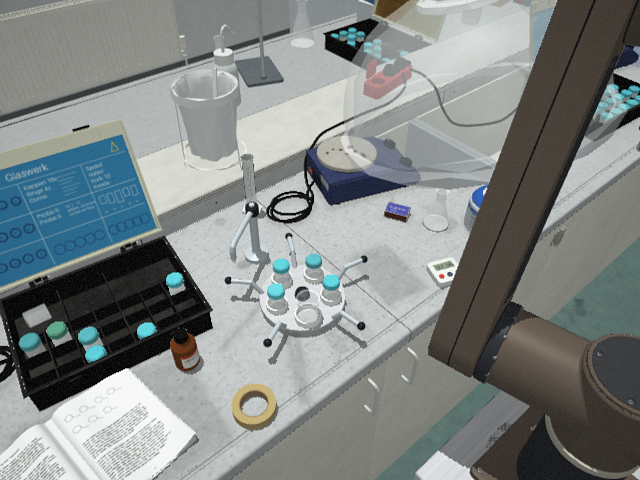

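The top view shows the hub at about (290,245) and the knobs at (320,183), (358,255), (301,314), (228,278) and (239,197). The beaker is at (279,270), on the robot's side, and the post head is at (289,159). The spout points left-back and ends near (241,196). The scene view shows the knobs at (289,237), (364,259), (361,326), (267,343) and (228,281), and the pivot head at (252,210).

```bash
cat > h.py <<'E'
import numpy as np,cv2
from plant import ctrl, vision, readout, job
from scipy.spatial.transform import Rotation as R
from scipy.optimize import least_squares
class Cam:
    def __init__(s,n):
        d=vision.read_camera(n);s.im=d["pixels"];s.K=d["camera_matrix"];s.c=np.array(d["xyz"]);s.R=R.from_quat(d["orientation"]).as_matrix()
    def proj(s,P):
        q=(np.atleast_2d(P)-s.c)@s.R@s.K.T;return q[:,:2]/q[:,2:]
    def dark(s,p,r=8,th=70):
        x,y=np.round(p).astype(int);w=s.im[y-r:y+r+1,x-r:x+r+1].max(2)<th
        v,u=np.nonzero(w);return np.array([x-r+u.mean(),y-r+v.mean()]) if len(u)>5 else np.array(p,float)
def tri(cams,px):
    return least_squares(lambda P:np.concatenate([c.proj(P)[0]-p for c,p in zip(cams,px)]),[.5,.1,.05]).x
def ring(h,phi,r=.15,z=.05,n=5):
    a=phi+np.arange(n)*2*np.pi/n;return np.c_[h[0]+r*np.cos(a),h[1]+r*np.sin(a),np.full(n,z)]
E
python3 - <<'E'
from h import *
T,S=Cam("top"),Cam("scene")
# arms 0..4
t=[(301,314),(358,255),(320,183),(239,197),(228,278)];s=[(361,326),(364,259),(289,237),(228,281),(267,343)]
t=[T.dark(p,6) for p in t];s=[S.dark(p,6) for p in s]
for a,b in zip(t,s):print(a.round(1),b.round(1),tri((T,S),(a,b)).round(4))
f=lambda q:np.concatenate([(T.proj(ring(q[:2],q[2],z=q[3]))-t).ravel(),(S.proj(ring(q[:2],q[2],z=q[3]))-s).ravel()])
r=least_squares(f,[.45,.09,np.pi*1.07,.05]);print("hub",r.x.round(4),"arm0",np.degrees(r.x[2]),r.fun.round(1))
a,b=T.dark((289,159),9),S.dark((252,210),8);P=tri((T,S),(a,b));print("head",a,b,P,np.hypot(*(P[:2]-r.x[:2])),np.degrees(np.arctan2(P[1]-r.x[1],P[0]-r.x[0])))
big=lambda im,x,y,w,h,k:cv2.resize(im[y:y+h,x:x+w,::-1],None,fx=k,fy=k,interpolation=2)
cv2.imwrite("pics/c1.png",np.hstack([big(T.im,215,140,100,150,4),big(S.im,205,190,100,150,4)]))
E
```

```text
[301.3 313.4] [360.8 325.6] [0.3867 0.0559 0.0521]
[358.1 254.9] [364.  258.3] [ 0.5098 -0.0694  0.0536]
[320.1 182.8] [288.1 234.8] [0.6686 0.0097 0.054 ]
[239.8 196.8] [227.8 279.9] [0.6415 0.1845 0.0521]
[227.9 277.3] [267.4 342.4] [0.4671 0.2124 0.0522]
hub [0.5347 0.0786 3.294  0.0529] arm0 188.73483125803446 [-0.1  0.1 -0.1 -0.4 -0.2  0.2  0.1  0.1 -0.1  0.   0.3 -0.2 -0.2  0.
  0.3  0.6  0.1 -0.3 -0.3 -0.2]
head [289.26086957 159.91304348] [252.65714286 209.67619048] [0.70533831 0.07197887 0.13558926] 0.1707517826423136 -2.231097245965757
```

View pics/c1.png

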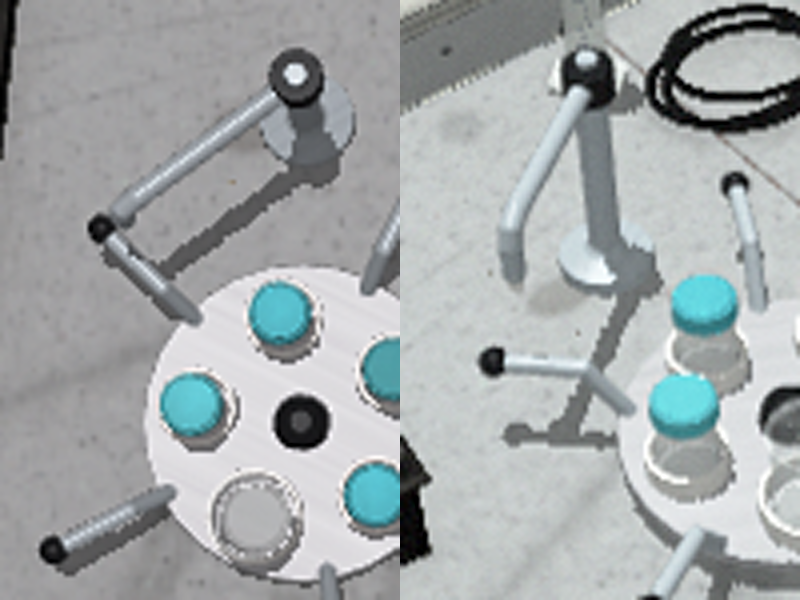

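```bash
python3 - <<'E'
from h import *
S,W=Cam("scene"),Cam("wrist")
a=cv2.resize(S.im[0:240,330:570,::-1],(400,400));b=cv2.resize(W.im[:,:,::-1],(400,300))
cv2.imwrite("pics/c2.png",np.hstack([a,cv2.copyMakeBorder(b,0,100,0,0,0)]))
E
```

```text
(no output)
```

View pics/c2.png

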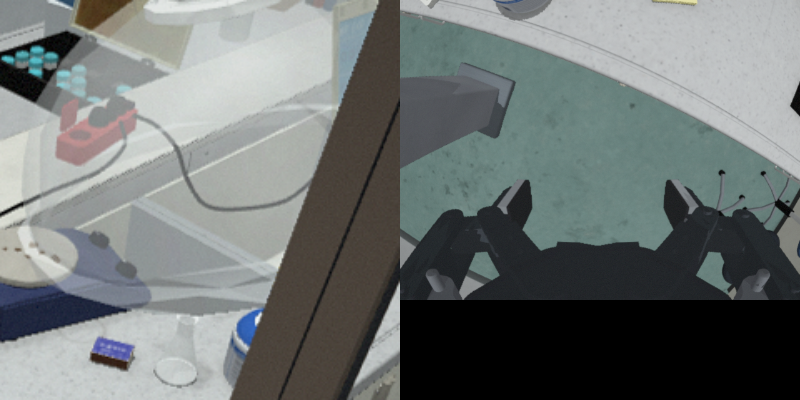

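```bash
python3 - <<'E'
from h import *
T,S=Cam("top"),Cam("scene")
th=np.linspace(0,2*np.pi,400)
def f(q):
    P=np.c_[q[0]+q[3]*np.cos(th),q[1]+q[3]*np.sin(th),np.full(400,q[2])];a=T.proj(P);b=S.proj(P)
    return [a[:,0].min()-370,a[:,1].max()-405,b[:,0].min()-342,b[:,1].max()-187]
for z in(.3,.5,.7):
    r=least_squares(f,[.45,-.25,z,.15]);print(r.x.round(3),r.fun.round(1))
E
```

```text
[ 0.5   -0.331  0.319  0.259] [ 0.  0.  0. -0.]
[ 0.5   -0.331  0.319  0.259] [-0.  0.  0.  0.]
[ 0.5   -0.331  0.319  0.259] [0. 0. 0. 0.]
```

```bash
python3 - <<'E'
from h import *
T,S=Cam("top"),Cam("scene")
th=np.linspace(0,2*np.pi,400)
P=np.c_[.5+.259*np.cos(th),-.331+.259*np.sin(th),np.full(400,.319)]
o=[]
for c in(T,S):
    im=c.im[:,:,::-1].copy()
    for p in c.proj(P):
        if abs(p).max()<2000: cv2.circle(im,tuple(int(v) for v in p),0,(0,0,255),-1)
    o.append(im)
t=cv2.resize(o[0][60:440,300:640],(420,469));s=cv2.resize(o[1][0:380,330:640],(380,466));s=cv2.copyMakeBorder(s,0,3,0,0,0)
cv2.imwrite("pics/c3.png",np.hstack([t,s]))
E
```

```text
(no output)
```

View pics/c3.png

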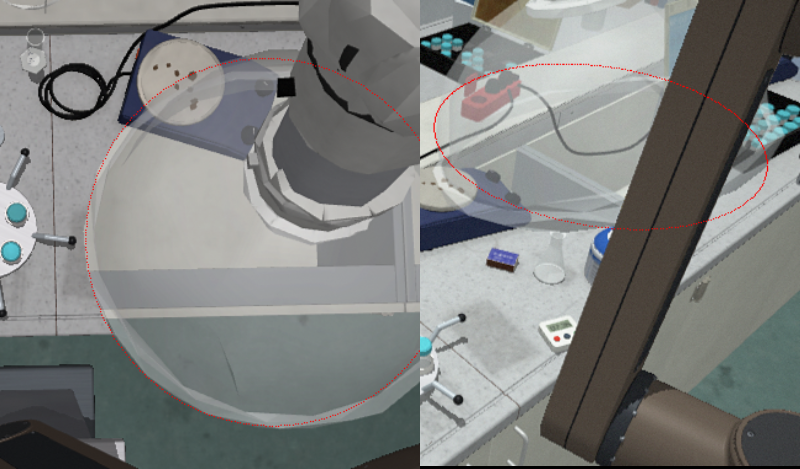

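```bash
python3 - <<'E'
from h import *
from scipy.spatial import cKDTree
T,S=Cam("top"),Cam("scene")
tp=np.array([(371,250),(381,319),(413,364),(462,394),(535,406),(608,384),(405,173),(462,129),(519,111)])
sp=np.array([(343,120),(390,171),(432,185),(498,180),(420,71),(474,63),(528,69)])
th=np.linspace(0,2*np.pi,1500)
def circ(q):
    M=R.from_rotvec([q[4],q[5],0]).as_matrix();return q[:3]+q[3]*np.c_[np.cos(th),np.sin(th),0*th]@M.T
def f(q):
    P=circ(q);return np.r_[cKDTree(T.proj(P)).query(tp)[0],cKDTree(S.proj(P)).query(sp)[0]]
for z in(.35,.5,.7):
    r=least_squares(f,[.5,-.3,z,.2,0,0],x_scale=.1,diff_step=1e-3);P=circ(r.x);print(r.x.round(3),r.fun.round(1),P.min(0).round(2),P.max(0).round(2))
E
```

```text
[ 0.497 -0.333  0.306  0.259 -0.054  0.145] [1.1 3.3 3.2 0.1 2.1 0.2 6.4 3.1 6.8 1.3 0.2 3.3 4.6 0.3 0.8 2.2] [ 0.24 -0.59  0.27] [ 0.75 -0.07  0.35]
[ 0.497 -0.333  0.306  0.259 -0.054  0.145] [1.2 3.3 3.2 0.1 2.1 0.2 6.4 3.  6.8 1.3 0.2 3.4 4.5 0.3 0.8 2.2] [ 0.24 -0.59  0.27] [ 0.75 -0.07  0.35]
[ 0.573 -0.359  0.405  0.343 -0.61   0.763] [ 2.1  8.4  2.9  4.6  8.6  3.2  7.   3.   9.3 25.2 18.1 15.6 52.8 16.7
 47.6  3.3] [ 0.31 -0.65  0.12] [ 0.83 -0.06  0.69]
```

The overlay fits a transparent hood rim at about z 0.31, centred (0.50,-0.33) with radius 0.26, between the start pose and the carousel. I'll retract and swing around it on the robot side, then work from the left.

```bash
cat >> h.py <<'E'
def to(*pts,yaw=None):
    """shifts in tool axes (from now) to world points; turn about tool z to world yaw of tool x (deg)"""
    s=readout.get_state();M=R.from_quat(s["tcp_rot"]).as_matrix();y0=np.arctan2(M[1,0],M[0,0])
    print("t",round(s["time"],2),"q",np.round(s["qpos"],2),"p",np.round(s["eef_pos"],4),"yaw",round(np.degrees(y0),1),"F",np.round(s["contact_force"],1))
    for p in pts:print(np.array(p),"->",((np.array(p)-s["eef_pos"])@M).round(4),"" if yaw is None else round(-(np.radians(yaw)-y0),3))
E
python3 -c "
from h import *
to((.10,-.6,.26),(.06,-.45,.30),(.02,-.32,.33))"
```

```text
t 0.6 q [-1.32  0.29  1.58  0.    1.28 -0.15] p [ 0.2634 -0.6215  0.2314] yaw 23.0 F [ 0.1  0.  -0.6]
[ 0.1  -0.6   0.26] -> [-0.1421 -0.0835 -0.0286] 
[ 0.06 -0.45  0.3 ] -> [-0.1204 -0.2372 -0.0686] 
[ 0.02 -0.32  0.33] -> [-0.1065 -0.3725 -0.0986]
```

Units first: shifts go in shares of 0.75 m and turns go in shares of 90 degrees. So -0.237 m / 0.75 = -0.316, -0.18 m / 0.75 = -0.24.

```bash
echo '[{"pos": [-0.0667, -0.04, -0.0133], "finger_gap": 0}, {"pos": [-0.1333, -0.08, -0.0267], "finger_gap": 0}, {"pos": [-0.1867, -0.1067, -0.04], "finger_gap": 0}, {"pos": [-0.1733, -0.1733, -0.0533], "finger_gap": 0}, {"pos": [-0.1667, -0.24, -0.0733], "finger_gap": 0}, {"pos": [-0.16, -0.316, -0.0933], "finger_gap": 0}, {"pos": [-0.16, -0.316, -0.0933], "finger_gap": 0}]' | python3 inch.py 20; python3 -c "
from h import *
to((.05,-.34,.33),(.03,-.25,.35))"
```

```text
time: 1.48
eef_pos: [0.06, -0.4482, 0.3034]
tcp_rot: [0.98, 0.199, -0.001, 0.002]
contact_force: [-0.4, -0.1, 0.4]
opening: 0.0
finger_force: 0.0
t 1.48 q [-1.66 -0.28  2.01 -0.    1.4  -0.49] p [ 0.06   -0.4482  0.3034] yaw 22.9 F [-0.4 -0.1  0.4]
[ 0.05 -0.34  0.33] -> [ 0.0329 -0.1035 -0.0271] 
[ 0.03 -0.25  0.35] -> [ 0.0494 -0.1941 -0.0475]
```

```bash
python3 -c "
from h import *
to((.05,-.34,.31),(.045,-.26,.31),(.09,-.245,.31),(.135,-.22,.31),(.18,-.185,.31),(.213,-.145,.31))"
```

```text
t 1.48 q [-1.66 -0.28  2.01 -0.    1.4  -0.49] p [ 0.06   -0.4482  0.3034] yaw 22.9 F [-0.4 -0.1  0.4]
[ 0.05 -0.34  0.31] -> [ 0.0329 -0.1036 -0.0071] 
[ 0.045 -0.26   0.31 ] -> [ 0.0594 -0.1792 -0.0075] 
[ 0.09  -0.245  0.31 ] -> [ 0.1067 -0.1755 -0.0076] 
[ 0.135 -0.22   0.31 ] -> [ 0.1579 -0.181  -0.0077] 
[ 0.18  -0.185  0.31 ] -> [ 0.213  -0.1958 -0.0079] 
[ 0.213 -0.145  0.31 ] -> [ 0.2589 -0.2198 -0.0082]
```

In the tool's units: -0.18 m / 0.75 = -0.24, -0.145 m / 0.75 = -0.1933.

```bash
echo '[{"pos": [0.0213, -0.0667, -0.0053], "finger_gap": 0}, {"pos": [0.044, -0.1387, -0.0093], "finger_gap": 0}, {"pos": [0.0627, -0.1933, -0.0107], "finger_gap": 0}, {"pos": [0.08, -0.24, -0.0107], "finger_gap": 0}, {"pos": [0.08, -0.24, -0.0107], "finger_gap": 0}]' | python3 inch.py; python3 -c "
from h import *
to((.09,-.245,.31),(.135,-.22,.31),(.18,-.185,.31),(.21,-.145,.31),(.237,-.1,.31),(.25,-.045,.31),(.26,.01,.31),(.265,.07,.31))"
```

```text
time: 2.1
eef_pos: [0.0454, -0.2607, 0.3101]
tcp_rot: [0.98, 0.199, -0.001, 0.002]
contact_force: [-0.2, -0.3, -0.4]
opening: -0.001
finger_force: 0.0
t 2.1 q [-1.79 -0.84  2.33  0.    1.64 -0.62] p [ 0.0454 -0.2607  0.3101] yaw 22.9 F [-0.2 -0.3 -0.4]
[ 0.09  -0.245  0.31 ] -> [0.0472 0.0029 0.    ] 
[ 0.135 -0.22   0.31 ] -> [ 0.0984 -0.0026 -0.0001] 
[ 0.18  -0.185  0.31 ] -> [ 0.1534 -0.0173 -0.0003] 
[ 0.21  -0.145  0.31 ] -> [ 0.1967 -0.0424 -0.0005] 
[ 0.237 -0.1    0.31 ] -> [ 0.239  -0.0734 -0.0007] 
[ 0.25  -0.045  0.31 ] -> [ 0.2724 -0.119  -0.001 ] 
[0.26 0.01 0.31] -> [ 0.3031 -0.1657 -0.0012] 
[0.265 0.07  0.31 ] -> [ 0.3311 -0.219  -0.0015]
```

In the tool's units: 0.331 m / 0.75 = 0.4413, 0.303 m / 0.75 = 0.404.

```bash
echo '[{"pos": [0.0627, 0.004, 0], "finger_gap": 0}, {"pos": [0.1307, -0.004, 0], "finger_gap": 0}, {"pos": [0.204, -0.0227, 0], "finger_gap": 0}, {"pos": [0.2627, -0.056, 0], "finger_gap": 0}, {"pos": [0.3187, -0.0973, 0], "finger_gap": 0}, {"pos": [0.3627, -0.1587, 0], "finger_gap": 0}, {"pos": [0.404, -0.2213, 0], "finger_gap": 0}, {"pos": [0.4413, -0.292, 0], "finger_gap": 0}, {"pos": [0.4413, -0.292, 0], "finger_gap": 0}]' | python3 inch.py; python3 -c "
from h import *
to((.4,.18,.28),(.6,.25,.25),(.70,.18,.21),(.69,.155,.118),yaw=10)"
```

```text
time: 3.22
eef_pos: [0.2647, 0.0753, 0.3093]
tcp_rot: [0.978, 0.209, -0.0, -0.001]
contact_force: [-0.6, -0.4, 0.1]
opening: -0.005
finger_force: 0.0
t 3.23 q [-0.1  -0.8   2.32  0.    1.62  1.05] p [0.2647 0.0753 0.3093] yaw 24.1 F [-0.6 -0.4  0.1]
[0.4  0.18 0.28] -> [ 0.1663 -0.0403  0.0293] 0.246
[0.6  0.25 0.25] -> [ 0.3775 -0.0226  0.0591] 0.246
[0.7  0.18 0.21] -> [0.4402 0.0822 0.0989] 0.246
[0.69  0.155 0.118] -> [0.421  0.1011 0.1909] 0.246
```

In the tool's units: 0.44 m / 0.75 = 0.5867, 0.41 m / 0.75 = 0.5467, 0.42 rad / 1.5708 = 0.2674.

```bash
echo '[{"pos": [0.0733, -0.0173, 0.0133], "rotvec": [0, 0, 0.0637], "finger_gap": 0}, {"pos": [0.1467, -0.036, 0.0267], "rotvec": [0, 0, 0.1273], "finger_gap": 0}, {"pos": [0.2213, -0.0533, 0.04], "rotvec": [0, 0, 0.191], "finger_gap": 0}, {"pos": [0.2933, -0.048, 0.0507], "rotvec": [0, 0, 0.2674], "finger_gap": 0}, {"pos": [0.36, -0.04, 0.06], "rotvec": [0, 0, 0.2674], "finger_gap": 0}, {"pos": [0.4333, -0.0347, 0.0693], "rotvec": [0, 0, 0.2674], "finger_gap": 0}, {"pos": [0.504, -0.0267, 0.08], "rotvec": [0, 0, 0.2674], "finger_gap": 0}, {"pos": [0.5467, 0.04, 0.1067], "rotvec": [0, 0, 0.2674], "finger_gap": 0}, {"pos": [0.5867, 0.1067, 0.1333], "rotvec": [0, 0, 0.2674], "finger_gap": 0}, {"pos": [0.5867, 0.1067, 0.1333], "rotvec": [0, 0, 0.2674], "finger_gap": 0}]' | python3 inch.py; python3 -c "
from h import *
T,S=Cam('top'),Cam('scene')
P=tri((T,S),((245.5,192.5),(233,241)));print('elbow',P,np.degrees(np.arctan2(P[1]-.072,P[0]-.705)))
to((.69,.155,.118))
cv2.imwrite('pics/c4.png',np.hstack([T.im[100:340,150:450,::-1],S.im[100:340,150:450,::-1]]))"
```

```text
time: 4.47
eef_pos: [0.7035, 0.1616, 0.2022]
tcp_rot: [1.0, -0.013, -0.004, 0.001]
contact_force: [-0.4, 0.3, 0.5]
opening: -0.001
finger_force: 0.0
elbow [0.63879198 0.16144635 0.14840411] 126.50877270468801
t 4.58 q [0.09 0.41 1.47 0.   1.27 1.68] p [0.702  0.1652 0.2066] yaw -1.3 F [-0.4  1.1  0.4]
[0.69  0.155 0.118] -> [-0.0115  0.0105  0.0886]
```

View pics/c4.png

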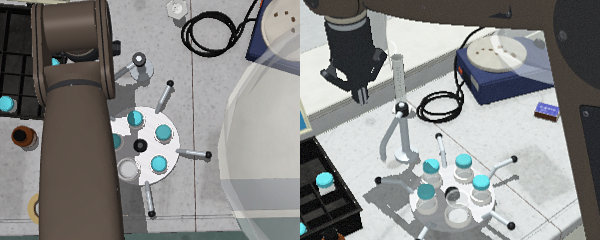

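In the tool's units: 0.088 m / 0.75 = 0.1173, 0.06 m / 0.75 = 0.08.

```bash
echo '[{"pos": [-0.016, 0.0093, 0.04], "finger_gap": 0}, {"pos": [-0.016, 0.0093, 0.08], "finger_gap": 0}, {"pos": [-0.016, 0.0093, 0.1173], "finger_gap": 0}, {"pos": [-0.016, 0.0093, 0.1173], "finger_gap": 0}]' | python3 inch.py; python3 -c "
from h import *
to((.681,.146,.119),(.649,.123,.119),(.631,.1,.119),(.631,.095,.119))"
```

```text
time: 5.08
eef_pos: [0.6869, 0.1613, 0.1191]
tcp_rot: [1.0, -0.009, -0.002, 0.0]
contact_force: [-0.3, 0.4, 1.4]
opening: -0.002
finger_force: 0.0
t 5.08 q [0.09 0.45 1.57 0.   1.12 1.68] p [0.6869 0.1613 0.1191] yaw -1.1 F [-0.3  0.4  1.4]
[0.681 0.146 0.119] -> [-0.0057  0.0154  0.0001] 
[0.649 0.123 0.119] -> [-0.0372  0.039   0.0003] 
[0.631 0.1   0.119] -> [-0.0548  0.0623  0.0004] 
[0.631 0.095 0.119] -> [-0.0547  0.0673  0.0004]
```

In the tool's units: 0.061 m / 0.75 = 0.0813, -0.055 m / 0.75 = -0.0733.

```bash
echo '[{"pos": [-0.008, 0.0187, 0], "finger_gap": 0}, {"pos": [-0.0213, 0.0293, 0], "finger_gap": 0}, {"pos": [-0.0347, 0.04, 0], "finger_gap": 0}, {"pos": [-0.0493, 0.0507, 0], "finger_gap": 0}, {"pos": [-0.0573, 0.0613, 0], "finger_gap": 0}, {"pos": [-0.0653, 0.072, 0], "finger_gap": 0}, {"pos": [-0.0733, 0.0813, 0], "finger_gap": 0}, {"pos": [-0.0733, 0.0813, 0], "finger_gap": 0}]' | python3 inch.py; python3 -c "
from h import *
to((.631,.095,.119),(.631,.093,.119))"
```

```text
time: 6.08
eef_pos: [0.6321, 0.1005, 0.121]
tcp_rot: [1.0, -0.01, -0.001, 0.0]
contact_force: [-0.2, -0.6, -0.5]
opening: 0.001
finger_force: 0.0
t 6.08 q [-0.    0.32  1.75 -0.    1.08  1.59] p [0.6321 0.1005 0.121 ] yaw -1.1 F [-0.2 -0.6 -0.5]
[0.631 0.095 0.119] -> [-0.001   0.0055  0.002 ] 
[0.631 0.093 0.119] -> [-0.0009  0.0075  0.002 ]
```

In the tool's units: 0.004 m / 0.75 = 0.0053, 0.002 m / 0.75 = 0.0027.

```bash
for i in 1; do echo '[{"pos": [0, 0.0027, 0.0013], "finger_gap": 0}, {"pos": [0, 0.0053, 0.0013], "finger_gap": 0}, {"pos": [0, 0.0053, 0.0013], "finger_gap": 0}]' | python3 inch.py; done; echo '[{"pos": [0, 0.0027, 0], "finger_gap": 0}, {"pos": [0, 0.0027, 0], "finger_gap": 0}]' | python3 inch.py; python3 -c "
from h import *
T,S=Cam('top'),Cam('scene')
cv2.imwrite('pics/c5.png',np.hstack([cv2.resize(T.im[100:300,200:400,::-1],(400,400),interpolation=2),cv2.resize(S.im[150:350,200:400,::-1],(400,400),interpolation=2)]))"
```

```text
time: 6.45
eef_pos: [0.6327, 0.0971, 0.1201]
tcp_rot: [1.0, -0.01, -0.0, 0.0]
contact_force: [-0.2, 1.0, 0.2]
opening: -0.001
finger_force: 0.1
time: 6.7
eef_pos: [0.6326, 0.0955, 0.1202]
tcp_rot: [1.0, -0.01, -0.0, -0.0]
contact_force: [-0.1, 1.9, -1.5]
opening: -0.002
finger_force: 0.8
```

View pics/c5.png

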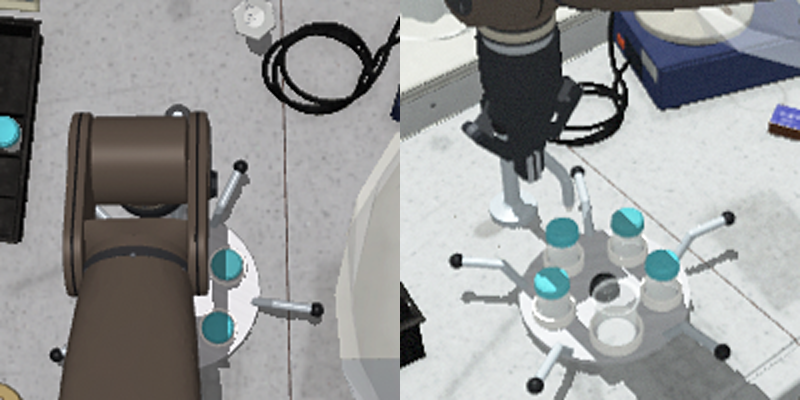

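The spout arm has swung round with the gripper behind it, and the nozzle is now near home at about scene (285,245). I'll creep on until the stop pushes back.

Units first: shifts go in shares of 0.75 m and turns go in shares of 90 degrees. So 0.0015 m / 0.75 = 0.002.

```bash
echo '[{"pos": [0, 0.002, 0], "finger_gap": 0}, {"pos": [0, 0.002, 0], "finger_gap": 0}]' | python3 inch.py|sed -n 2,4p;  echo '[{"pos": [0, 0.002, 0], "finger_gap": 0}, {"pos": [0, 0.002, 0], "finger_gap": 0}]' | python3 inch.py|sed -n 2,4p
```

```text
eef_pos: [0.6325, 0.0953, 0.1202]
tcp_rot: [1.0, -0.01, 0.0, -0.002]
contact_force: [0.3, 4.9, -0.5]
eef_pos: [0.6325, 0.0951, 0.1202]
tcp_rot: [1.0, -0.01, 0.0, -0.003]
contact_force: [0.4, 10.4, -0.2]
```

In the tool's units: -0.185 m / 0.75 = -0.2467, -0.17 m / 0.75 = -0.2267, -1.23 rad / 1.5708 = -0.783.

```bash
echo '[{"pos": [0, -0.0267, 0], "finger_gap": 0}, {"pos": [0, -0.0667, 0], "finger_gap": 0}, {"pos": [0, -0.08, -0.04], "finger_gap": 0}, {"pos": [0, -0.08, -0.1067], "rotvec": [0, 0, -0.0955], "finger_gap": 0}, {"pos": [-0.0533, -0.08, -0.1067], "rotvec": [0, 0, -0.2101], "finger_gap": 0}, {"pos": [-0.1067, -0.08, -0.1067], "rotvec": [0, 0, -0.3247], "finger_gap": 0}, {"pos": [-0.16, -0.08, -0.1067], "rotvec": [0, 0, -0.4393], "finger_gap": 0}, {"pos": [-0.2, -0.08, -0.1067], "rotvec": [0, 0, -0.5539], "finger_gap": 0}, {"pos": [-0.2267, -0.08, -0.1067], "rotvec": [0, 0, -0.6685], "finger_gap": 0}, {"pos": [-0.2467, -0.08, -0.1067], "rotvec": [0, 0, -0.783], "finger_gap": 0}]' | python3 inch.py; echo '[{"rotvec": [0, 0, -0.1146], "finger_gap": 0}, {"rotvec": [0, 0, -0.2292], "finger_gap": 0}, {"rotvec": [0, 0, -0.3438], "finger_gap": 0}, {"rotvec": [0, 0, -0.4584], "finger_gap": 0}, {"rotvec": [0, 0, -0.573], "finger_gap": 0}, {"rotvec": [0, 0, -0.6875], "finger_gap": 0}, {"rotvec": [0, 0, -0.7257], "finger_gap": 0}, {"rotvec": [0, 0, -0.7257], "finger_gap": 0}]' | python3 inch.py; python3 -c "
from h import *
to((.446,.167,.1),(.446,.167,.044),yaw=135)
T=Cam('top');S=Cam('scene')
cv2.imwrite('pics/c6.png',np.hstack([cv2.resize(T.im[120:320,200:400,::-1],(400,400),interpolation=2),cv2.resize(S.im[190:390,180:380,::-1],(400,400),interpolation=2)]))"
```

```text
time: 8.55
eef_pos: [0.4482, 0.1557, 0.2008]
tcp_rot: [0.82, 0.572, 0.0, 0.001]
contact_force: [-0.1, -0.1, -0.5]
opening: -0.0
finger_force: 0.0
time: 9.55
eef_pos: [0.449, 0.1557, 0.2007]
tcp_rot: [0.385, 0.923, -0.0, 0.001]
contact_force: [-0.7, -0.2, 1.2]
opening: 0.001
finger_force: 0.0
t 9.55 q [ 0.12 -0.14  2.08 -0.    1.19 -0.66] p [0.449  0.1557 0.2007] yaw 134.7 F [-0.7 -0.2  1.2]
[0.446 0.167 0.1  ] -> [0.0103 0.0058 0.1007] -0.006
[0.446 0.167 0.044] -> [0.0104 0.0058 0.1567] -0.006
```

View pics/c6.png

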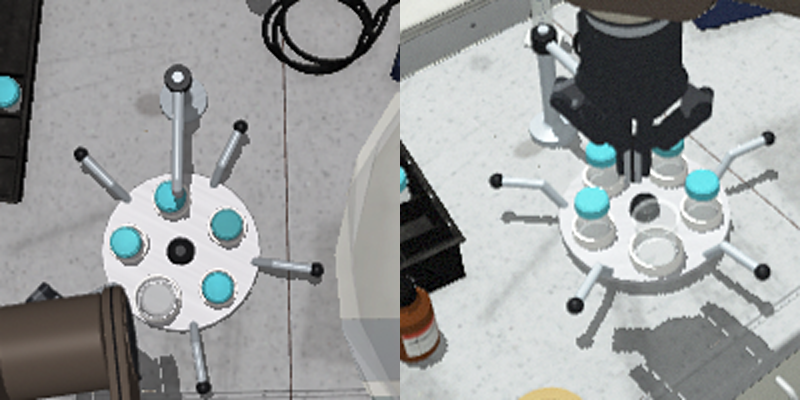

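The spout now points straight at the hub and the carousel hasn't moved. The gripper hangs front-left of the hub with its path down clear, so I'm descending behind arm 4.

In the tool's units: 0.157 m / 0.75 = 0.2093, 0.12 m / 0.75 = 0.16.

```bash
echo '[{"pos": [0.0133, 0.008, 0.0533], "finger_gap": 0}, {"pos": [0.0133, 0.008, 0.1067], "finger_gap": 0}, {"pos": [0.0133, 0.008, 0.16], "finger_gap": 0}, {"pos": [0.0133, 0.008, 0.2093], "finger_gap": 0}, {"pos": [0.0133, 0.008, 0.2093], "finger_gap": 0}]' | python3 inch.py; cat >> h.py <<'E'
def arc(a0,a1,n,r=.125,z=.044,hub=(.5347,.0786)):
    A=np.radians(np.linspace(a0,a1,n+1)[1:]);to(*[(hub[0]+r*np.cos(a),hub[1]+r*np.sin(a),z) for a in A])
E
python3 -c "
from h import *
arc(135,95,10)"
```

```text
time: 10.28
eef_pos: [0.4433, 0.1666, 0.0406]
tcp_rot: [0.385, 0.923, -0.002, -0.003]
contact_force: [-0.5, -0.0, 0.4]
opening: 0.0
finger_force: 0.0
t 10.28 q [ 0.14  0.1   2.18 -0.    0.86 -0.63] p [0.4433 0.1666 0.0406] yaw 134.7 F [-0.5 -0.   0.4]
[0.45269262 0.1729387  0.044     ] -> [-0.002   0.0111 -0.0035] 
[0.45947312 0.17842944 0.044     ] -> [-0.0029  0.0198 -0.0036] 
[0.46662012 0.18343382 0.044     ] -> [-0.0044  0.0284 -0.0036] 
[0.4740988  0.18792746 0.044     ] -> [-0.0064  0.0369 -0.0037] 
[0.48187272 0.19188847 0.044     ] -> [-0.0091  0.0452 -0.0037] 
[0.48990401 0.19529755 0.044     ] -> [-0.0123  0.0533 -0.0038] 
[0.49815354 0.19813809 0.044     ] -> [-0.0161  0.0612 -0.0039] 
[0.50658112 0.20039626 0.044     ] -> [-0.0204  0.0687 -0.0039] 
[0.51514569 0.20206104 0.044     ] -> [-0.0252  0.076  -0.004 ] 
[0.52380553 0.20312434 0.044     ] -> [-0.0306  0.0829 -0.0041]
```

In the tool's units: 0.082 m / 0.75 = 0.1093, 0.075 m / 0.75 = 0.1, 0.07 rad / 1.5708 = 0.0446.

```bash
echo '[{"pos": [-0.0027, 0.0133, 0], "rotvec": [0, 0, 0.0446], "finger_gap": 0}, {"pos": [-0.004, 0.0253, 0], "rotvec": [0, 0, 0.0891], "finger_gap": 0}, {"pos": [-0.0053, 0.0373, 0], "rotvec": [0, 0, 0.1337], "finger_gap": 0}, {"pos": [-0.008, 0.048, 0], "rotvec": [0, 0, 0.1783], "finger_gap": 0}, {"pos": [-0.012, 0.0587, 0], "rotvec": [0, 0, 0.2228], "finger_gap": 0}, {"pos": [-0.016, 0.0693, 0], "rotvec": [0, 0, 0.2674], "finger_gap": 0}, {"pos": [-0.0213, 0.08, 0], "rotvec": [0, 0, 0.3119], "finger_gap": 0}, {"pos": [-0.0267, 0.0907, 0], "rotvec": [0, 0, 0.3565], "finger_gap": 0}, {"pos": [-0.0333, 0.1, 0], "rotvec": [0, 0, 0.4011], "finger_gap": 0}, {"pos": [-0.04, 0.1093, 0], "rotvec": [0, 0, 0.4456], "finger_gap": 0}]' | python3 inch.py; python3 -c "
from h import *
arc(95,55,10)
T=Cam('top');S=Cam('scene')
cv2.imwrite('pics/c7.png',np.hstack([cv2.resize(T.im[120:320,200:400,::-1],(400,400),interpolation=2),cv2.resize(S.im[190:390,180:380,::-1],(400,400),interpolation=2)]))"
```

```text
time: 11.52
eef_pos: [0.527, 0.2037, 0.0458]
tcp_rot: [0.679, 0.734, 0.001, 0.001]
contact_force: [-1.1, 0.8, 0.0]
opening: -0.0
finger_force: 0.4
t 11.53 q [ 0.19  0.27  1.97 -0.    0.9   0.11] p [0.527  0.2037 0.0458] yaw 94.4 F [-1.1  0.8  0. ]
[0.53251845 0.20358096 0.044     ] -> [-0.0005  0.0055  0.0018] 
[0.54124199 0.20342869 0.044     ] -> [-0.0013  0.0142  0.0019] 
[0.54993367 0.20266827 0.044     ] -> [-0.0028  0.0228  0.0019] 
[0.55855112 0.2013034  0.044     ] -> [-0.0048  0.0313  0.0019] 
[0.56705238 0.19934073 0.044     ] -> [-0.0074  0.0396  0.0019] 
[0.57539602 0.19678982 0.044     ] -> [-0.0106  0.0477  0.002 ] 
[0.58354139 0.19366311 0.044     ] -> [-0.0144  0.0556  0.002 ] 
[0.59144881 0.18997582 0.044     ] -> [-0.0186  0.0632  0.002 ] 
[0.59907976 0.18574591 0.044     ] -> [-0.0234  0.0705  0.002 ] 
[0.60639705 0.18099401 0.044     ] -> [-0.0288  0.0774  0.002 ]
```

View pics/c7.png

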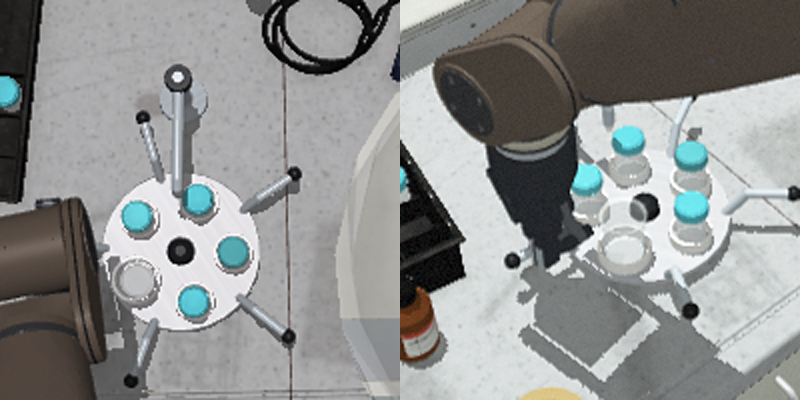

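The carousel turns cleanly clockwise and the finger is well clear of the beaker. Continuing.

In the tool's units: 0.077 m / 0.75 = 0.1027, 0.07 m / 0.75 = 0.0933, 0.7 rad / 1.5708 = 0.4456.

```bash
echo '[{"pos": [0, 0.0093, 0], "rotvec": [0, 0, 0.0446], "finger_gap": 0}, {"pos": [-0.0013, 0.02, 0], "rotvec": [0, 0, 0.0891], "finger_gap": 0}, {"pos": [-0.004, 0.0307, 0], "rotvec": [0, 0, 0.1337], "finger_gap": 0}, {"pos": [-0.0067, 0.0413, 0], "rotvec": [0, 0, 0.1783], "finger_gap": 0}, {"pos": [-0.0093, 0.052, 0], "rotvec": [0, 0, 0.2228], "finger_gap": 0}, {"pos": [-0.0133, 0.0627, 0], "rotvec": [0, 0, 0.2674], "finger_gap": 0}, {"pos": [-0.0187, 0.0733, 0], "rotvec": [0, 0, 0.3119], "finger_gap": 0}, {"pos": [-0.0253, 0.084, 0], "rotvec": [0, 0, 0.3565], "finger_gap": 0}, {"pos": [-0.0307, 0.0933, 0], "rotvec": [0, 0, 0.4011], "finger_gap": 0}, {"pos": [-0.0387, 0.1027, 0], "rotvec": [0, 0, 0.4456], "finger_gap": 0}]' | python3 inch.py; cat >> h.py <<'E'
def fit(guess):
    """arm-0 angle (deg) from dark knobs near the predicted spots"""
    T,S=Cam("top"),Cam("scene");g=np.radians(guess);h=(.5347,.0786);D=[]
    for c in(T,S):
        for k,p in enumerate(c.proj(ring(h,g,z=.053))):
            x,y=np.round(p).astype(int);w=c.im[y-14:y+15,x-14:x+15].max(2)<45
            n,l,st,ce=cv2.connectedComponentsWithStats(w.astype(np.uint8))
            b=[(np.hypot(*(ce[i]-14)),i) for i in range(1,n) if 12<=st[i,4]<=130 and st[i,2]<15 and st[i,3]<15]
            if b:D.append((c,k,ce[min(b)[1]]+[x-14,y-14]))
    f=lambda q:np.concatenate([c.proj(ring(h,q[0],z=.053))[k]-p for c,k,p in D])
    r=least_squares(f,[g],loss="soft_l1");print("arm0",np.degrees(r.x).round(2),"beaker",(np.degrees(r.x)-36).round(2),[("T" if c is T else "S",k) for c,k,p in D],r.fun.round(1))
    return T,S
E
python3 -c "
from h import *
fit(188.7-70);to((.535,.25,.15))"
```

```text
time: 12.88
eef_pos: [0.6053, 0.181, 0.045]
tcp_rot: [0.889, 0.457, 0.001, 0.0]
contact_force: [0.0, 1.4, 0.5]
opening: 0.003
finger_force: 0.4
arm0 [119.26] beaker [83.26] [('T', 1), ('T', 2), ('T', 3), ('T', 4), ('S', 0), ('S', 1), ('S', 2), ('S', 4)] [ -0.9   0.1  -0.1   0.6   0.6   0.3 -12.1  -4.5   0.4   0.2   0.3  -1.1
  -1.6  -1.2  -0.5  -0.6]
t 12.97 q [ 0.13  0.4   1.8  -0.    0.94  0.75] p [0.6058 0.1804 0.045 ] yaw 54.5 F [-0.1 -0.3  0.7]
[0.535 0.25  0.15 ] -> [ 0.0157 -0.0979 -0.1051]
```

In the tool's units: -0.135 m / 0.75 = -0.18, -0.125 m / 0.75 = -0.1667, -0.87 rad / 1.5708 = -0.5539.

```bash
echo '[{"pos": [0.0027, -0.016, 0], "finger_gap": 0}, {"pos": [0.0067, -0.0267, -0.04], "finger_gap": 0}, {"pos": [0.0133, -0.04, -0.1067], "rotvec": [0, 0, -0.0955], "finger_gap": 0}, {"pos": [0.0133, -0.0667, -0.1333], "rotvec": [0, 0, -0.2101], "finger_gap": 0}, {"pos": [0, -0.0933, -0.1333], "rotvec": [0, 0, -0.3247], "finger_gap": 0}, {"pos": [-0.0267, -0.1333, -0.1333], "rotvec": [0, 0, -0.4393], "finger_gap": 0}, {"pos": [-0.0533, -0.1533, -0.1333], "rotvec": [0, 0, -0.5539], "finger_gap": 0}, {"pos": [-0.0933, -0.1667, -0.1333], "rotvec": [0, 0, -0.6685], "finger_gap": 0}, {"pos": [-0.12, -0.1733, -0.1333], "rotvec": [0, 0, -0.783], "finger_gap": 0}, {"pos": [-0.1333, -0.18, -0.1333], "rotvec": [0, 0, -0.8722], "finger_gap": 0}]' | python3 inch.py; python3 -c "
from h import *
to((.446,.166,.1),(.446,.166,.044),yaw=133);fit(119.3)"
```

```text
time: 14.22
eef_pos: [0.4346, 0.1777, 0.1432]
tcp_rot: [0.396, 0.918, -0.0, -0.0]
contact_force: [0.3, -0.3, 0.1]
opening: 0.0
finger_force: 0.0
t 14.22 q [ 0.17 -0.08  2.15  0.    1.08 -0.59] p [0.4346 0.1777 0.1432] yaw 133.4 F [ 0.3 -0.3  0.1]
[0.446 0.166 0.1  ] -> [-0.0164  0.0003  0.0432] 0.006
[0.446 0.166 0.044] -> [-0.0164  0.0003  0.0992] 0.006
arm0 [118.71] beaker [82.71] [('T', 0), ('T', 1), ('T', 2), ('T', 3), ('T', 4), ('S', 0), ('S', 1), ('S', 2), ('S', 3), ('S', 4)] [11.   5.9 -0.2 -0.3 -0.  -0.   0.3  0.2  0.3  0.  -0.3 -0.4 -0.3 -0.7
 -1.  -0.7 14.4  8.2  0.1 -0.7]
```

In the tool's units: 0.098 m / 0.75 = 0.1307, 0.065 m / 0.75 = 0.0867.

```bash
echo '[{"pos": [-0.0213, 0, 0.04], "finger_gap": 0}, {"pos": [-0.0213, 0, 0.0867], "finger_gap": 0}, {"pos": [-0.0213, 0, 0.1307], "finger_gap": 0}, {"pos": [-0.0213, 0, 0.1307], "finger_gap": 0}]' | python3 inch.py|sed -n 1,4p;  python3 -c "
from h import *
arc(135,95,10)"
```

```text
time: 14.82
eef_pos: [0.4449, 0.1661, 0.0429]
tcp_rot: [0.399, 0.917, -0.002, -0.003]
contact_force: [-0.1, 1.4, 0.5]
t 14.82 q [ 0.14  0.1   2.18  0.    0.87 -0.61] p [0.4449 0.1661 0.0429] yaw 132.9 F [-0.1  1.4  0.5]
[0.45269262 0.1729387  0.044     ] -> [-0.0003  0.0104 -0.0012] 
[0.45947312 0.17842944 0.044     ] -> [-0.0009  0.0191 -0.0012] 
[0.46662012 0.18343382 0.044     ] -> [-0.0021  0.0277 -0.0013] 
[0.4740988  0.18792746 0.044     ] -> [-0.0039  0.0363 -0.0013] 
[0.48187272 0.19188847 0.044     ] -> [-0.0062  0.0447 -0.0014] 
[0.48990401 0.19529755 0.044     ] -> [-0.0092  0.0529 -0.0014] 
[0.49815354 0.19813809 0.044     ] -> [-0.0128  0.0608 -0.0015] 
[0.50658112 0.20039626 0.044     ] -> [-0.0168  0.0686 -0.0015] 
[0.51514569 0.20206104 0.044     ] -> [-0.0215  0.076  -0.0016] 
[0.52380553 0.20312434 0.044     ] -> [-0.0266  0.083  -0.0017]
```

In the tool's units: 0.082 m / 0.75 = 0.1093, 0.075 m / 0.75 = 0.1, 0.7 rad / 1.5708 = 0.4456.

```bash
echo '[{"pos": [0, 0.0133, 0], "rotvec": [0, 0, 0.0446], "finger_gap": 0}, {"pos": [-0.0013, 0.0253, 0], "rotvec": [0, 0, 0.0891], "finger_gap": 0}, {"pos": [-0.0027, 0.036, 0], "rotvec": [0, 0, 0.1337], "finger_gap": 0}, {"pos": [-0.0053, 0.0467, 0], "rotvec": [0, 0, 0.1783], "finger_gap": 0}, {"pos": [-0.008, 0.0573, 0], "rotvec": [0, 0, 0.2228], "finger_gap": 0}, {"pos": [-0.012, 0.068, 0], "rotvec": [0, 0, 0.2674], "finger_gap": 0}, {"pos": [-0.016, 0.0787, 0], "rotvec": [0, 0, 0.3119], "finger_gap": 0}, {"pos": [-0.0213, 0.0893, 0], "rotvec": [0, 0, 0.3565], "finger_gap": 0}, {"pos": [-0.028, 0.1, 0], "rotvec": [0, 0, 0.4011], "finger_gap": 0}, {"pos": [-0.0347, 0.1093, 0], "rotvec": [0, 0, 0.4456], "finger_gap": 0}]' | python3 inch.py; python3 -c "
from h import *
arc(95,55,10)"
```

```text
time: 16.08
eef_pos: [0.5265, 0.2035, 0.0476]
tcp_rot: [0.69, 0.724, 0.001, 0.001]
contact_force: [-1.0, -0.4, 1.0]
opening: 0.001
finger_force: 0.5
t 16.07 q [ 0.19  0.27  1.97 -0.    0.9   0.14] p [0.5265 0.2035 0.0476] yaw 92.7 F [-1.  -0.4  1. ]
[0.53251845 0.20358096 0.044     ] -> [-0.0002  0.006   0.0036] 
[0.54124199 0.20342869 0.044     ] -> [-0.0008  0.0147  0.0036] 
[0.54993367 0.20266827 0.044     ] -> [-0.002   0.0233  0.0036] 
[0.55855112 0.2013034  0.044     ] -> [-0.0037  0.0319  0.0037] 
[0.56705238 0.19934073 0.044     ] -> [-0.0061  0.0403  0.0037] 
[0.57539602 0.19678982 0.044     ] -> [-0.009   0.0485  0.0037] 
[0.58354139 0.19366311 0.044     ] -> [-0.0126  0.0565  0.0037] 
[0.59144881 0.18997582 0.044     ] -> [-0.0166  0.0642  0.0037] 
[0.59907976 0.18574591 0.044     ] -> [-0.0212  0.0716  0.0038] 
[0.60639705 0.18099401 0.044     ] -> [-0.0263  0.0787  0.0038]
```

In the tool's units: 0.078 m / 0.75 = 0.104, 0.003 m / 0.75 = 0.004, 0.65 rad / 1.5708 = 0.4138.

```bash
echo '[{"pos": [0, 0.0093, 0.0027], "rotvec": [0, 0, 0.0446], "finger_gap": 0}, {"pos": [-0.0013, 0.02, 0.004], "rotvec": [0, 0, 0.0891], "finger_gap": 0}, {"pos": [-0.0027, 0.0307, 0.004], "rotvec": [0, 0, 0.1337], "finger_gap": 0}, {"pos": [-0.0053, 0.0413, 0.004], "rotvec": [0, 0, 0.1783], "finger_gap": 0}, {"pos": [-0.008, 0.0533, 0.004], "rotvec": [0, 0, 0.2228], "finger_gap": 0}, {"pos": [-0.012, 0.064, 0.004], "rotvec": [0, 0, 0.2674], "finger_gap": 0}, {"pos": [-0.0173, 0.0747, 0.004], "rotvec": [0, 0, 0.3119], "finger_gap": 0}, {"pos": [-0.0227, 0.0853, 0.004], "rotvec": [0, 0, 0.3565], "finger_gap": 0}, {"pos": [-0.028, 0.0947, 0.004], "rotvec": [0, 0, 0.4011], "finger_gap": 0}, {"pos": [-0.0347, 0.104, 0.004], "rotvec": [0, 0, 0.4138], "finger_gap": 0}]' | python3 inch.py; python3 -c "
from h import *
fit(48+0.5);arc(55,43,3)"
```

```text
time: 17.32
eef_pos: [0.6055, 0.1814, 0.0444]
tcp_rot: [0.885, 0.466, 0.001, 0.0]
contact_force: [-0.2, -0.3, 1.3]
opening: 0.001
finger_force: 0.5
arm0 [47.29] beaker [11.29] [('T', 2), ('T', 3), ('T', 4), ('S', 0), ('S', 1), ('S', 2), ('S', 3)] [-0.8  0.1 -0.1  0.5  0.7  0.2 -0.4 -1.   0.4  0.4  0.1 -1.1 -1.7 -1.3]
t 17.43 q [ 0.13  0.4   1.8  -0.    0.94  0.73] p [0.6059 0.1807 0.0439] yaw 55.6 F [ 1.  -0.3  0.1]
[0.61336505 0.17574325 0.044     ] -> [ 0.0001  0.0089 -0.0001] 
[0.6199498  0.17001921 0.044     ] -> [-0.0009  0.0176 -0.0001] 
[0.62611921 0.1638498  0.044     ] -> [-0.0025  0.0262 -0.0001]
```

In the tool's units: 0.024 m / 0.75 = 0.032, 0.018 m / 0.75 = 0.024, 0.06 rad / 1.5708 = 0.0382.

```bash
echo '[{"pos": [0, 0.008, 0], "rotvec": [0, 0, 0.0127], "finger_gap": 0}, {"pos": [-0.0013, 0.016, 0], "rotvec": [0, 0, 0.0255], "finger_gap": 0}, {"pos": [-0.0013, 0.024, 0], "rotvec": [0, 0, 0.0382], "finger_gap": 0}, {"pos": [-0.0027, 0.032, 0], "rotvec": [0, 0, 0.0382], "finger_gap": 0}, {"pos": [-0.0027, 0.032, 0], "rotvec": [0, 0, 0.0382], "finger_gap": 0}]' | python3 inch.py; python3 -c "
from h import *
T,S=fit(36);to((.6,.19,.15))
# beaker vs nozzle check
b=np.radians(-2.2);print(T.proj([.5347+.058*np.cos(b),.0786+.058*np.sin(b),.079]),S.proj([.5347+.058*np.cos(b),.0786+.058*np.sin(b),.079]))"
```

```text
time: 18.05
eef_pos: [0.6235, 0.165, 0.0422]
tcp_rot: [0.898, 0.44, 0.0, 0.0]
contact_force: [0.1, 0.2, 0.3]
opening: -0.002
finger_force: 0.0
arm0 [35.37] beaker [-0.63] [('T', 2), ('T', 3), ('T', 4), ('S', 0), ('S', 1), ('S', 2), ('S', 3)] [ 0.1 -0.  -0.1  0.  -0.1 -0.1  0.5 -4.6 -0.3 -0.6  0.2 -0.4 -1.  -1. ]
t 18.15 q [ 0.1   0.43  1.77 -0.    0.95  0.76] p [0.6231 0.1654 0.0421] yaw 52.2 F [ 0.4  0.2 -0.2]
[0.6  0.19 0.15] -> [ 0.0053 -0.0333 -0.1079] 
[[289.4373461  217.12640792]] [[284.67788869 259.57903269]]
```

In the tool's units: 0.005 m / 0.75 = 0.0067, 0.0035 m / 0.75 = 0.0047.

```bash
echo '[{"pos": [0, 0.0027, 0], "finger_gap": 0}, {"pos": [-0.0013, 0.0047, 0], "finger_gap": 0}, {"pos": [-0.0013, 0.0067, 0], "finger_gap": 0}, {"pos": [-0.0013, 0.0067, 0], "finger_gap": 0}]' | python3 inch.py; python3 -c "
from h import *
T,S=fit(35);to((.6,.19,.15))"
```

```text
time: 18.65
eef_pos: [0.6264, 0.1616, 0.0423]
tcp_rot: [0.898, 0.44, -0.0, 0.0]
contact_force: [0.0, 0.5, 1.0]
opening: -0.003
finger_force: 0.1
arm0 [33.6] beaker [-2.4] [('T', 2), ('T', 3), ('T', 4), ('S', 0), ('S', 1), ('S', 2), ('S', 3), ('S', 4)] [ 0.1  0.1  0.  -0.1 -0.1 -0.   1.1  8.4 -0.5 -0.7  0.3 -0.1 -1.1 -0.9
 10.4 13.6]
t 18.75 q [ 0.1   0.43  1.76 -0.    0.95  0.76] p [0.6264 0.1617 0.0424] yaw 52.2 F [ 0.9  0.4 -0.1]
[0.6  0.19 0.15] -> [ 0.0062 -0.0383 -0.1076]
```

In the tool's units: -0.2 m / 0.75 = -0.2667, -0.19 m / 0.75 = -0.2533.

```bash
echo '[{"pos": [0.004, -0.02, 0], "finger_gap": 0}, {"pos": [0.008, -0.0467, -0.04], "finger_gap": 0}, {"pos": [0.0133, -0.0667, -0.1067], "finger_gap": 0}, {"pos": [0.0133, -0.1333, -0.1467], "finger_gap": 0}, {"pos": [0, -0.2, -0.2], "finger_gap": 0}, {"pos": [-0.0267, -0.2667, -0.2533], "finger_gap": 0}, {"pos": [-0.0267, -0.2667, -0.2533], "finger_gap": 0}]' | python3 inch.py; python3 -c "
from h import *
T,S=fit(33.6);a,b=T.dark((289,159),9),S.dark((252,210),8);P=tri((T,S),(a,b));print(P,np.degrees(np.arctan2(P[1]-.0786,P[0]-.5347)))
cv2.imwrite('pics/c8.png',np.hstack([cv2.resize(T.im[130:290,215:375,::-1],(400,400),interpolation=2),cv2.resize(S.im[190:350,200:360,::-1],(400,400),interpolation=2)]))"
```

```text
time: 19.62
eef_pos: [0.4546, 0.2706, 0.236]
tcp_rot: [0.897, 0.441, 0.003, 0.0]
contact_force: [0.1, -1.1, 0.3]
opening: 0.001
finger_force: 0.0
arm0 [33.61] beaker [-2.39] [('T', 0), ('T', 1), ('T', 2), ('T', 3), ('T', 4), ('S', 0), ('S', 1), ('S', 2), ('S', 3), ('S', 4)] [-0.1 -0.1  0.3 -0.1 -0.1 -0.3  0.  -0.2 -0.1 -0.  13.9  1.4 -0.4 -0.4
  0.1 -0.4 -1.1 -0.9  9.2 13.6]
[0.70361034 0.07253428 0.1369097 ] -2.0566599639900316
```

View pics/c8.png

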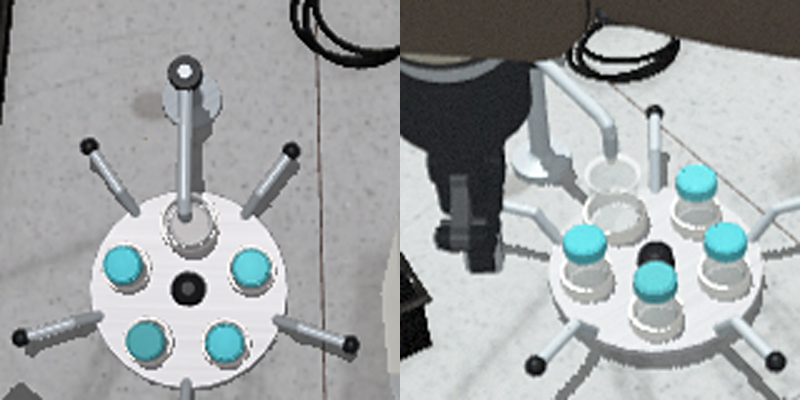

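The beaker stands under the nozzle tip: in the top crop the nozzle is at (185,212) over the beaker at (188,222), and in the scene crop the nozzle at (613,150) is above the rim. The beaker's angle agrees with the post direction to about 0.3°, and the gripper is clear of everything.

```bash
python3 -c "
from plant import ctrl, vision, readout, job
print(job.sign_off())"
```

```text
the job is handed in; nothing more can be done
None
```

The job is handed in at about 20 s: the spout arm is home against its stop and the beaker is centred under the nozzle (within about 0.3° by the cameras), using only gentle fingertip pushes and with the robot clear of everything.

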